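Prove the stop button of the tool test bench, then re-arm it

TASK

Prove the emergency stop of the tool test bench: push the winged mushroom button down with your fingertips until it latches, and take your hand off it so that it stays in by itself; then push one of its wings round clockwise (seen from above) until the button pops back up, and let it spring back. Then press the oblong reset button all the way in and let it go. Do not press the round start button, and leave the loose things on the counter where they stand.

Things in the scene. Friction and masses are not known exactly. Their poses are not given: they have to be found in the camera images.
- stop_box: grey steel box of the stop button, fixed, 130 x 130 mm, 70 mm tall; origin at the centre of its underside, z up. The mushroom button stands on the middle of its top, its axis vertical through the origin. A fixed steel collar, 42 mm across and 6 mm high, surrounds the button's stem
- stop_top (a point): centre of the top of the black mushroom head (54 mm across, nearly flat on top over a 42 mm circle, 24.5 mm tall), on its turning axis, 116.5 mm above the counter when the button is out; the underside is then 22 mm above the box's top. The point's axes turn with the head, and are the box's axes while it is not twisted. Two opposite wings stick out, along +y and -y
- ear_a (a point): middle of the outer end face of the +y wing, 52 mm from the axis, 9 mm above the wing's underside (level with the head's underside). A wing is 14 mm thick (along x), 18 mm tall, and stands out 25 mm from the head. Its axes are the head's. Clockwise pushes this wing towards +x of these axes
- ear_b (a point): middle of the outer end face of the -y wing, likewise. Clockwise pushes this wing towards -x of the head's axes
- stop (a joint): how far the mushroom button is pressed in, m: 0 out, 0.012 at the bottom stop. Springy: about 4 N to start and 8 N at the bottom. Pressed beyond about 0.009 it latches, and when let go rests in at about 0.0085; pressed less it springs out again. Only twisting the head releases it
- stop_head (a joint): how far the head is twisted clockwise seen from above, rad: 0 at rest, 0.9 at its end stop. Light spring back to 0 (about 1 N pushed at a wing, rising to 2.5 N where the latch lets go). Twisted beyond about 0.45 the latch lets go and the button springs out by itself
- reset_top (a point): centre of the top of the oblong black reset button, 22 mm (x) by 46 mm (y), standing 12 mm above its fixed grey pod (75 x 75 mm, 45 mm tall), so 57 mm above the counter; the point's axes are the pod's
- reset (a joint): how far the reset button is pressed, m: 0 out, 0.006 fully in; springs back, 2 N to start and 5 N fully in
- start_top (a point): centre of the top of the round black start button, 32 mm across, on a second pod of the same kind; 57 mm above the counter. Not to be pressed
- start (a joint): how far the start button is pressed, m: 0 out, 0.006 fully in
- chuck: a loose steel drill chuck standing on the counter, 38 mm across, 50 mm tall; origin at its underside. Leave alone
- drink: a loose drink bottle, 56 mm across, 140 mm tall; origin at its underside. Leave alone
- battery: a loose tool battery, 75 x 110 mm, 63 mm tall; origin at its underside. Leave alone
- bit_case: a loose flat bit case, 85 x 130 x 28 mm; origin at its underside. Leave alone
- tape: a loose tape measure, 65 x 36 x 62 mm tall; origin at its underside. Leave alone
- tumbler: a loose glass tumbler, 70 mm across, 85 mm tall; origin at its underside. Leave alone
- driver: a loose screwdriver lying on the counter, about 30 mm thick at most; origin at its underside. Leave alone
Not all that is in view belongs to the job. What is shaped like the part that bears start_top but green is not meant.

How it is judged:
By the outcome, as a careful person would: the job done as asked, in the order asked, and still so for the second after the job is handed in, with the robot touching nothing.
It also fails if it takes over 51 s, if anything falls off the work surface, if the arm or the gripper's body presses on something with over 40 N, if the wrist force passes 120 N, or if a joint passes its speed limit or range.

ROBOT

A 6-joint arm with a two-finger parallel gripper is mounted at the origin on the work surface. World frame = base frame: x ahead of the robot, y to its left, z up, the work surface at z = 0. Lengths are in m, angles in rad, forces in N, time in s.
With the tool pointing down it reaches from about 0.4 to 0.925 m from the base axis. Payload 12.5 kg.
Tool frame: the origin (TCP) lies on the centre line of the jaws, within the pads' length; the fingertips stand arm.tips_ahead ahead of it and the grasp point (between the pads) lies 11 mm behind it (arm.tips_ahead is the distance from the TCP to the fingertips, in m); z points along the fingers, y is the direction in which the jaws open and shut (so a half turn about z gives the same grasp; the last joint's range is limited). The gripper opens to 95 mm and grips with 3 to 60 N. Pads are 20 mm wide; open, the fingers measure 119 mm over their backs; the gripper's body (75 mm by 180 mm) begins 59 mm behind the grasp point.
Start: joints at [1.212, 0.491, 1.559, -0, 1.092, -0.106], TCP at [0.156, 0.605, 0.223] pointing down, gripper open.
Joint ranges: [-3.1, 3.1], [-0.84, 2.19], [0.05, 2.79], [-1.13, 4.28], [0.06, 2.93], [-2.69, 2.69]. Speed limits (rad/s): [2.22, 2.22, 2.79, 3.14, 3.14, 3.14].

INTERFACE

Orientations are given as [roll, pitch, yaw] about the fixed x, y, z axes, in that order (R = Rz(yaw) Ry(pitch) Rx(roll)).
In Python, from workcell import status, vision, arm, models gives the robot as it stands.
- The arm moves only by the tool move_arm, never from a script. Its argument "moves" is a list of rows, each a list of 5 numbers: the shift along the world's x, y, z each as a share of 0.03 m, from -1 to 1, then the turn about the world's z as a share of 0.12 rad, from -1 to 1, then the opening in per cent of the stroke, from 0 (shut) to 100 (fully open). A call has 1 to 5 rows; each row shifts and turns the commanded pose from where the row before left it; what a row does not reach is not made up. A row lasts 1/12 s, in which the tool goes at most 41.7 mm and 7.16 degrees, less where a joint would pass 70% of its speed; a pose out of reach is approached as far as the arm can. A call with a number of a shift or a turn outside -1 to 1 is refused whole. A call with a gripper value outside its range is refused whole. The fingers move at their own pace and stop on an object; "force" is the grip in N (left out, the last holds). Time passes only in rows, so rows that do not move let the fingers close. It gives the time, the measured TCP pose, the force and the opening at its end, in the units of the state.
- status.state(): the state, without advancing time (a new reading comes with each control period).
- vision.snapshot(name): name is "scene" or "side" or "wrist"; returns the picture (420x560x3 uint8, red, green, blue); there is no depth.
- vision.camera_model(name): a dict with "intrinsics" (3x3 intrinsics, pixels), "extrinsics" (4x4, takes a point from camera to world coordinates). Camera axes: x right, y up, looking along -z (the intrinsics and any distortion apply to the point x, -y, -z); pixel columns grow to the right and rows downward; lengths in m; the calibration is good to about 2 mm. A picture is of the moment at which its call begins: read the wrist's pose just before it. camera_model takes no time and is no camera call; for the wrist camera it gives the pose at the moment of the call.
- arm.hand_in(): hands the job in, once; it reports no verdict.
Trained networks look in the newest picture that a camera, given by its name, has taken for a name from the list of things; names that differ only in an ending like _2 or _b are one class to them, and where a whole thing is asked for, a point or a joint stands for the part that bears it (a point fixed in the world has none). Each returns a list of dicts, best first, with "confidence" (0 to 1); they miss things now and then, are a little off and sometimes report something else, mostly with a low value. They report only what shows in the picture. A call takes as long as a camera call. They do not tell look-alikes from the thing itself.
- models.search_frame(camera, thing): "rect" ([centre column, centre row, width, height] in pixels, round what is visible of it).
- models.landmark_of(camera, thing): "at" ([column, row] in pixels: a listed point, or the origin of a listed thing).
The state is a dict: "t": time; "q": joint angles; "qd": joint speeds; "joint_torque": joint torques, N m; "position": TCP position; "tool_rot": TCP orientation; "wrist_force": force on the tool from outside, world axes, zero at the start; "moment": the same for the moment, N m; "finger_gap": finger opening in m.
Only numpy, scipy, OpenCV 4.12 (cv2) and the standard library are available. Lean on these libraries where they do the work, as an engineer would, in place of code of your own. Each camera call takes 0.05 s, during which the arm holds its last target. There are 200 camera calls.

## Working session

There is one attempt and no reset: what is moved stays moved. The work goes in short steps, Python scripts to look and compute and a tool call to move; the robot and the scene stay as the last step left them, time stands still between calls to the robot, and variables do not carry over. Pictures are saved under pics/ and viewed, about 8 in all and at most 12, crops included, and the job is handed in when it is done.

Besides the shell and the picture viewer there is one more tool, called in YAML: its name, and indented under it one key for each argument. move_arm: Moves the arm, as the interface text tells. Shift numbers are shares of 0.03 m and turn numbers shares of 0.12 rad, none past 1 either way. Its arguments: {"type":"object","properties":{"moves":{"type":"array","items":{"type":"array","items":{"type":"number"}}},"force":{"type":"number"}},"required":["moves"]}

```bash
mkdir -p pics; cat > h.py <<'E'
import numpy as np, cv2
from workcell import status, vision, arm, models
def ray(cam,px):
    m=vision.camera_model(cam);K=np.array(m["intrinsics"]);T=np.array(m["extrinsics"])
    d=np.linalg.inv(K)@[px[0],px[1],1]; d=T[:3,:3]@[d[0],-d[1],-d[2]]
    return T[:3,3],d
def at_z(cam,px,z):
    o,d=ray(cam,px); return o+d*(z-o[2])/d[2]
def proj(cam,p):
    m=vision.camera_model(cam);K=np.array(m["intrinsics"]);T=np.array(m["extrinsics"])
    c=np.linalg.inv(T)@np.append(p,1); u=K@[c[0],-c[1],-c[2]]; return u[:2]/u[2]
E
python3 - <<'E'
from h import *
s=status.state();print(s, arm.tips_ahead)
for c in ["scene","side"]:
    im=vision.snapshot(c);cv2.imwrite(f"pics/{c}0.png",im[:,:,::-1])
    print(c,np.round(vision.camera_model(c)["extrinsics"],3).tolist(), vision.camera_model(c).keys())
    for n,z in [("stop_top",.1165),("ear_a",.101),("ear_b",.101),("reset_top",.057),("start_top",.057)]:
        for r in models.landmark_of(c,n)[:4]:
            print(n,np.round(r["at"],1),round(r["confidence"],2),np.round(at_z(c,r["at"],z),4))
E
```

```text
{'t': 0.0, 'q': array([ 1.21239349e+00,  4.91552078e-01,  1.55945385e+00,  6.71777212e-06,
        1.09171579e+00, -1.05593586e-01]), 'qd': array([ 0.00068818, -0.0007378 ,  0.00278741, -0.00015916, -0.00046105,
        0.00041834]), 'joint_torque': array([-2.88944873e-03, -6.12633991e+01, -2.58162779e+01,  6.91353693e-02,
        4.83275810e-02, -8.47180672e-05]), 'position': array([0.15621547, 0.60491316, 0.22206488]), 'tool_rot': array([-3.14047050e+00, -1.24925742e-04,  2.88878023e+00]), 'wrist_force': array([-0.51485121, -0.58808798, -0.39543735]), 'moment': array([-0.00394882, -0.04295004,  0.04185261]), 'finger_gap': 0.09520132455691505} 0.008
scene [[-0.555, -0.564, 0.611, 1.15], [0.832, -0.368, 0.416, 0.392], [-0.009, 0.739, 0.674, 0.765], [0.0, 0.0, 0.0, 1.0]] dict_keys(['intrinsics', 'extrinsics'])
stop_top [354.5 216.1] 0.9 [0.4843 0.145  0.1165]
ear_a [370.3 220.2] 0.93 [0.4611 0.1748 0.101 ]
ear_a [327.4 215.8] 0.71 [0.5011 0.087  0.101 ]
ear_b [370.3 220.2] 0.93 [0.4611 0.1748 0.101 ]
ear_b [327.4 215.8] 0.71 [0.5011 0.087  0.101 ]
reset_top [210.4 214. ] 0.43 [ 0.6091
[... 257 characters left out ...]
16, 0.776, 0.63, 0.931], [0.0, 0.0, 0.0, 1.0]] dict_keys(['intrinsics', 'extrinsics'])
stop_top [245.  176.2] 0.63 [0.475  0.1269 0.1165]
ear_a [239.3 171.5] 0.9 [0.464  0.1724 0.101 ]
ear_a [256.5 187.7] 0.76 [0.501  0.0941 0.101 ]
ear_a [252.6 370.2] 0.29 [ 0.4295 -0.45    0.101 ]
ear_b [239.3 171.5] 0.9 [0.464  0.1724 0.101 ]
ear_b [256.5 187.7] 0.76 [0.501  0.0941 0.101 ]
ear_b [252.6 370.2] 0.29 [ 0.4295 -0.45    0.101 ]
reset_top [315.2 272.8] 0.54 [ 0.6007 -0.1841  0.057 ]
start_top [205.6 298.7] 0.56 [ 0.353  -0.2285  0.057 ]
start_top [270.9 300.6] 0.53 [ 0.4903 -0.2527  0.057 ]
start_top [228.7 243.9] 0.4 [ 0.4154 -0.062   0.057 ]
start_top [335.5 192.8] 0.24 [0.7152 0.1033 0.057 ]
```

```bash
python3 - <<'E'
import cv2,numpy as np
a=cv2.imread("pics/scene0.png");b=cv2.imread("pics/side0.png")
cv2.imwrite("pics/both.png",np.vstack([cv2.resize(a[90:290,150:450],(800,533),interpolation=3)]))
cv2.imwrite("pics/sidec.png",cv2.resize(b[130:350,150:430],(760,597),interpolation=3))
E
```

```text
(no output)
```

View pics/scene0.png

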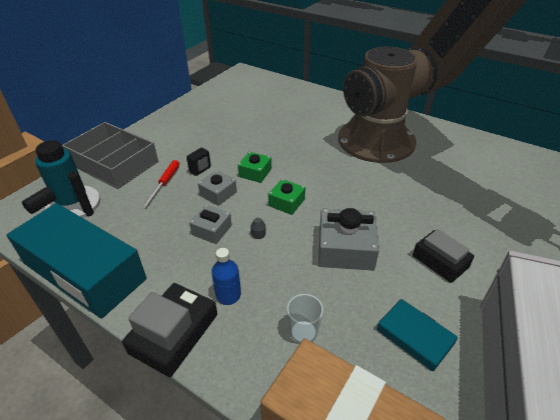

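View pics/sidec.png

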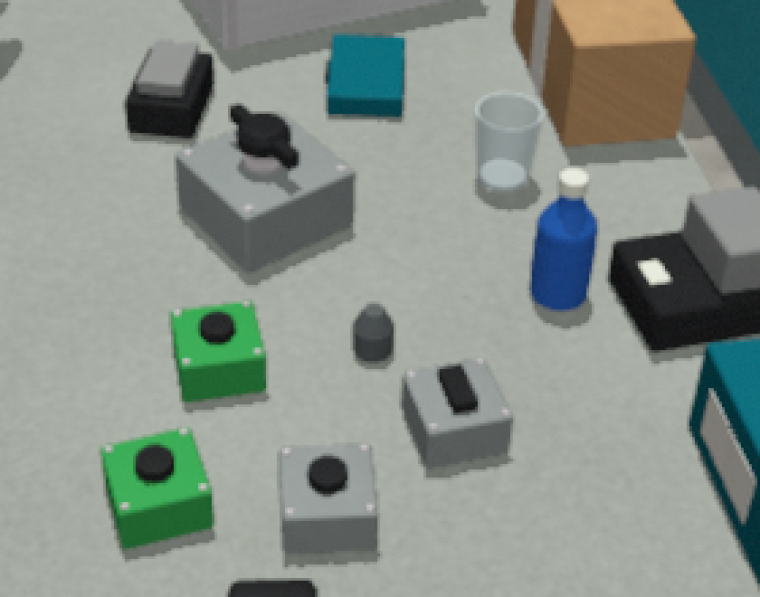

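View pics/both.png

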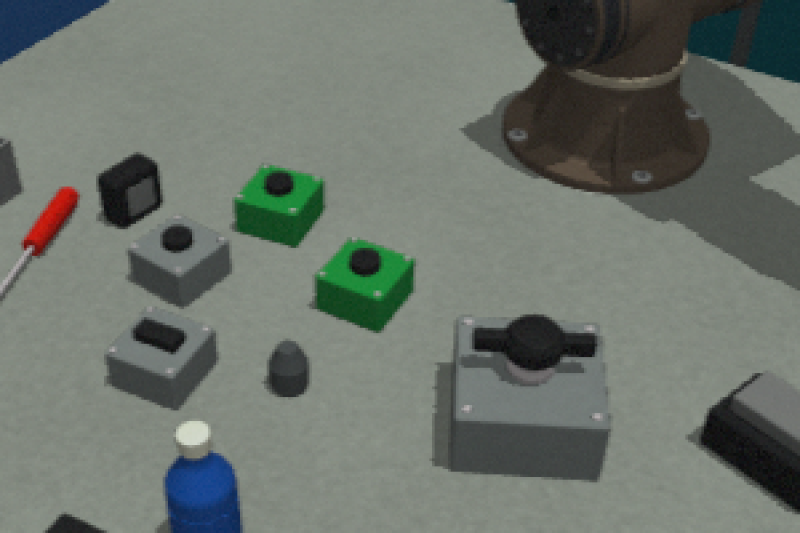

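The stop box is at scene (348,235), with its mushroom at (350,217). Reset is the oblong button on the grey pod at (210,215). The start candidates are the grey pod (216,180), which is the real one, and the two green pods (255,163) and (287,190), which are decoys. The enlarged crops confirm this. I'll go above the stop for a wrist view.

move_arm:
  moves:
    - [0,0,1,0,0]
    - [0,0,1,0,0]
    - [0.3,-0.5,0.6,0,0]
    - [0.54,-0.79,0,0,0]
    - [0.54,-0.79,0,0,0]

```text
t: 1.02
position: [0.1978, 0.5425, 0.3018]
tool_rot: [3.139, 0.001, 2.89]
wrist_force: [0.5, 1.5, -0.6]
finger_gap: 0.0673
```

move_arm:
  moves:
    - [0.54,-0.79,0,0,0]
    - [0.54,-0.79,0,0,0]
    - [0.54,-0.79,0,0,0]
    - [0.54,-0.79,0,0,0]
    - [0.54,-0.79,0,0,0]

```text
t: 1.43
position: [0.2792, 0.423, 0.3008]
tool_rot: [3.141, 0.0, 2.889]
wrist_force: [1.2, -0.3, -0.3]
finger_gap: 0.034
```

move_arm:
  moves:
    - [0.54,-0.79,0,0,0]
    - [0.54,-0.79,0,0,0]
    - [0.54,-0.79,0,0,0]
    - [0.54,-0.79,0,0,0]
    - [0.54,-0.79,0,0,0]

```text
t: 1.85
position: [0.3602, 0.3045, 0.3009]
tool_rot: [3.141, 0.0, 2.889]
wrist_force: [0.6, -0.2, -0.3]
finger_gap: 0.0022
```

```bash
python3 - <<'E'
from h import *
s=status.state();print(s["t"],s["position"],s["tool_rot"],s["finger_gap"])
im=vision.snapshot("wrist");cv2.imwrite("pics/w1.png",im[:,:,::-1])
print(np.round(vision.camera_model("wrist")["extrinsics"],3).tolist())
for n,z in [("stop_top",.1165),("ear_a",.101),("reset_top",.057),("start_top",.057)]:
        for r in models.landmark_of("wrist",n)[:3]:
            print(n,np.round(r["at"],1),round(r["confidence"],2),np.round(at_z("wrist",r["at"],z),4))
E
```

```text
1.85 [0.36022139 0.30450012 0.30086035] [3.14122298e+00 3.06039390e-04 2.88893340e+00] 0.0021829654848811806
[[0.251, -0.932, -0.262, 0.288], [0.968, 0.242, 0.069, 0.321], [-0.001, -0.271, 0.963, 0.462], [0.0, 0.0, 0.0, 1.0]]
stop_top [161.3 330.2] 0.85 [0.4816 0.1346 0.1165]
ear_a [132.7 345.3] 0.91 [0.5002 0.0878 0.101 ]
start_top [313.7 195.1] 0.47 [0.3867 0.3398 0.057 ]
```

View pics/w1.png

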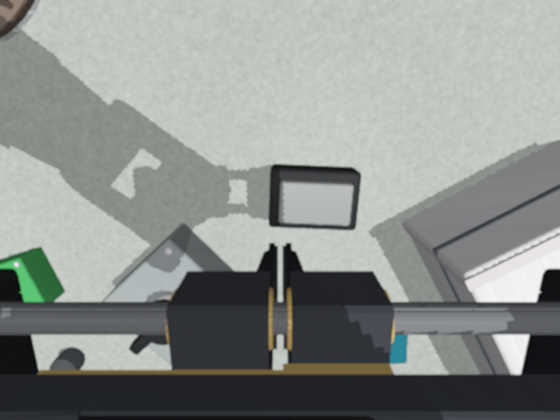

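The wrist picture shows the battery at (315,197), and the stop box is mostly hidden under the gripper around (180,290). I'll move past it so the camera sits over the stop.

move_arm:
  moves:
    - [0.7,-0.7,0,0,0]
    - [0.7,-0.7,0,0,0]
    - [0.7,-0.7,0,0,0]
    - [0.7,-0.7,0,0,0]
    - [0.7,-0.7,0,0,0]

```text
t: 2.52
position: [0.4651, 0.2009, 0.3007]
tool_rot: [3.141, 0.0, 2.891]
wrist_force: [0.6, 0.2, 0.4]
finger_gap: 0.0001
```

move_arm:
  moves:
    - [0.7,-0.7,0,0,0]
    - [0.7,-0.7,0,0,0]
    - [0.7,-0.7,0,0,0]
    - [0.5,-0.5,0,0,0]
    - [0,0,0,0,0]

```text
t: 2.93
position: [0.5447, 0.1217, 0.3001]
tool_rot: [-3.141, 0.0, 2.888]
wrist_force: [-0.5, 0.5, 0.1]
finger_gap: 0.0007
```

```bash
python3 - <<'E'
from h import *
s=status.state();print(s["t"],s["position"],s["tool_rot"],s["finger_gap"])
im=vision.snapshot("wrist");cv2.imwrite("pics/w2.png",im[:,:,::-1])
for n,z in [("stop_top",.1165),("ear_a",.101),("reset_top",.057),("start_top",.057)]:
        for r in models.landmark_of("wrist",n)[:3]:
            print(n,np.round(r["at"],1),round(r["confidence"],2),np.round(at_z("wrist",r["at"],z),4))
E
```

```text
2.9333 [0.54470926 0.12168946 0.30009281] [-3.14138811e+00  1.81164939e-04  2.88783596e+00] 0.0007334829608056279
stop_top [275.6 121.2] 0.86 [0.4757 0.1365 0.1165]
ear_a [314.8  86.1] 0.82 [0.4533 0.1813 0.101 ]
ear_a [234.1 160.4] 0.65 [0.5025 0.0859 0.101 ]
reset_top [ 58.7 287.2] 0.74 [ 0.6049 -0.1807  0.057 ]
start_top [ 75.8 109.6] 0.76 [ 0.4099 -0.0738  0.057 ]
start_top [426.9   5.9] 0.62 [0.4045 0.3143 0.057 ]
```

View pics/w2.png

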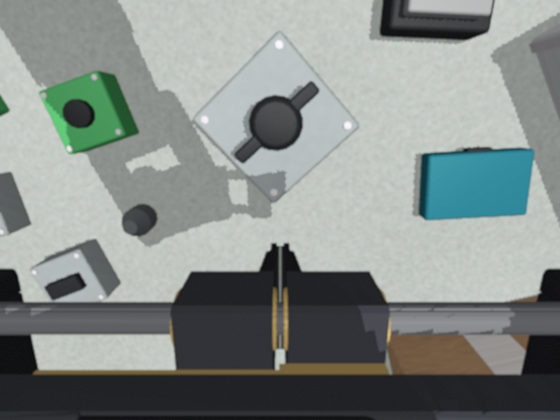

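The wrist view shows the stop head at (276,122), with wings to (317,87) and (239,159). The box screws are at (279,44), (347,125), (273,192) and (204,119). Reset is at (66,287).

```bash
python3 - <<'E'
from h import *
P=[at_z("wrist",p,.07) for p in [(279,44),(347,125),(273,192),(204,119)]]
print(np.round(P,4)); print(np.mean(P,0)); 
g=cv2.cvtColor(cv2.imread("pics/w2.png"),6)
m=(g[60:190,200:350]<60).astype(np.uint8); m2=cv2.morphologyEx(m,cv2.MORPH_OPEN,cv2.getStructuringElement(2,(31,31)))
M=cv2.moments(m2,True);c=(200+M["m10"]/M["m00"],60+M["m01"]/M["m00"]);print(c,at_z("wrist",c,.110))
# reset
for c,p in [("scene",(210.4,214)),("side",(315.2,272.8)),("wrist",(65.5,286.5))]: print(at_z(c,p,.057))
for n in ["drink","chuck"]:
  for r in models.landmark_of("wrist",n)[:1]+models.landmark_of("side",n)[:1]: print(n,r)
for r in models.landmark_of("side","drink")[:2]: print(at_z("side",r["at"],0))
for r in models.landmark_of("side","chuck")[:2]: print(at_z("side",r["at"],0))
E
```

```text
[[0.4035 0.1585 0.07  ]
 [0.4992 0.2095 0.07  ]
 [0.5507 0.1136 0.07  ]
 [0.4549 0.0623 0.07  ]]
[0.47709084 0.1359981  0.07      ]Traceback (most recent call last):
  File "<stdin>", line 6, in <module>
ZeroDivisionError: float division by zero
```

move_arm:
  moves:
    - [-0.45,0.09,0,1,0]
    - [-0.45,0.09,-0.5,1,0]
    - [-0.45,0.09,-0.9,1,0]
    - [-0.45,0.09,-0.9,1,0]
    - [-0.45,0.1,-0.9,1,0]

```text
t: 3.6
position: [0.4738, 0.1376, 0.2043]
tool_rot: [-3.141, 0.001, -2.787]
wrist_force: [0.9, 0.1, -0.2]
finger_gap: 0.0006
```

move_arm:
  moves:
    - [0,0,-0.9,1,0]
    - [0,0,-0.9,0.2,0]
    - [0,0,-0.35,0,0]
    - [0,0,0,0,0]

```text
t: 3.93
position: [0.4736, 0.1373, 0.1383]
tool_rot: [3.14, -0.003, -2.649]
wrist_force: [0.5, 0.5, 0.5]
finger_gap: 0.0005
```

move_arm:
  moves:
    - [0.11,-0.06,-0.2,0,0]
    - [0,0,-0.25,0,0]
    - [0,0,-0.2,0,0]
    - [0,0,-0.17,0,0]
    - [0,0,0,0,0]

```text
t: 4.35
position: [0.4792, 0.135, 0.1155]
tool_rot: [-3.141, 0.002, -2.651]
wrist_force: [2.1, 1.7, 6.2]
finger_gap: 0.0
```

move_arm:
  moves:
    - [0,0,-0.1,0,0]
    - [0,0,-0.05,0,0]
    - [0,0,0,0,0]

```text
t: 4.6
position: [0.4794, 0.135, 0.1123]
tool_rot: [-3.141, 0.003, -2.651]
wrist_force: [-1.7, 0.9, 13.9]
finger_gap: 0.0005
```

move_arm:
  moves:
    - [0,0,0.3,0,0]
    - [0,0,0.7,0,0]
    - [0.7,-0.4,0.7,0,0]
    - [0.66,-0.43,0,0,0]
    - [0,0,0,0,0]

```text
t: 5.02
position: [0.5225, 0.1085, 0.1635]
tool_rot: [-3.14, 0.004, -2.652]
wrist_force: [-0.0, -0.2, 0.6]
finger_gap: 0.0003
```

```bash
python3 - <<'E'
from h import *
print(status.state()["position"],status.state()["wrist_force"])
a=vision.snapshot("scene");b=vision.snapshot("side")
c=cv2.imread("pics/scene0.png");d=cv2.imread("pics/side0.png")
S=lambda im,y,x:cv2.resize(im[y:y+75,x:x+100],(400,300),interpolation=3)
cv2.imwrite("pics/latch.png",np.vstack([np.hstack([S(c,190,300),S(a[:,:,::-1],190,300)]),np.hstack([S(d,155,195),S(b[:,:,::-1],155,195)])]))
E
```

```text
[0.52251688 0.10846158 0.16353563] [-0.03751026 -0.17458134  0.64449519]
```

View pics/latch.png

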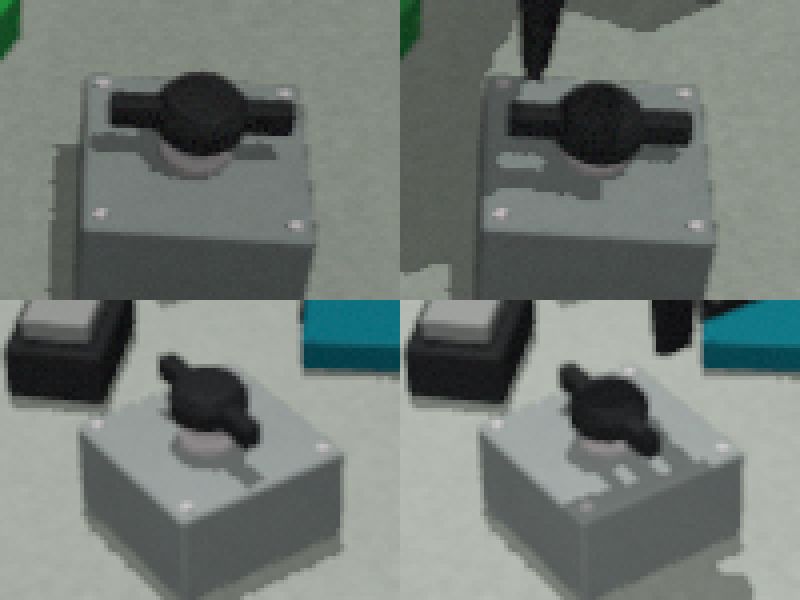

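Before/after crops: the head sits about 10 crop px lower and stays in with the hand off, so it is latched. Next I lower beside the far wing and twist.

move_arm:
  moves:
    - [0,0,-0.8,0,0]
    - [0,0,-0.8,0,0]
    - [0,0,-0.6,0,0]
    - [0,0,-0.15,0,0]
    - [0,0,0,0,0]

```text
t: 5.53
position: [0.518, 0.1101, 0.0904]
tool_rot: [3.14, -0.003, -2.65]
wrist_force: [0.2, 0.7, 0.3]
finger_gap: 0.0001
```

move_arm:
  moves:
    - [-0.15,-0.08,0,0,0]
    - [-0.15,-0.08,0,0,0]
    - [-0.1,-0.11,0,-0.83,0]
    - [-0.12,-0.1,0,-0.83,0]
    - [-0.13,-0.09,0,-0.83,0]

```text
t: 5.95
position: [0.5004, 0.096, 0.093]
tool_rot: [-3.141, 0.004, -2.954]
wrist_force: [3.5, 2.1, 0.7]
finger_gap: 0.0006
```

move_arm:
  moves:
    - [-0.13,-0.07,0,-0.83,0]
    - [-0.14,-0.06,0,-0.83,0]
    - [-0.15,-0.05,0,-0.83,0]
    - [-0.15,-0.03,0,-0.83,0]
    - [0,0,0,0,0]

```text
t: 6.37
position: [0.483, 0.0897, 0.0929]
tool_rot: [3.14, 0.003, 2.931]
wrist_force: [3.5, 0.9, 0.4]
finger_gap: 0.0004
```

move_arm:
  moves:
    - [0.3,0.05,0,0.8,0]
    - [0.4,0.1,0,0.8,0]
    - [0.5,0.15,0,0.8,0]
    - [0.5,0.2,0,0.8,0]
    - [0.2,0,0,0,0]

```text
t: 6.78
position: [0.5411, 0.1053, 0.0924]
tool_rot: [-3.141, 0.002, -2.956]
wrist_force: [-1.1, -0.6, 0.1]
finger_gap: 0.0005
```

move_arm:
  moves:
    - [0,0,0.6,0,0]
    - [0,0,1,0,0]
    - [0,0,1,0,0]
    - [0,0,1,0,0]
    - [0,0,0,0,0]

```text
t: 7.2
position: [0.5409, 0.1047, 0.2051]
tool_rot: [-3.141, 0.008, -2.964]
wrist_force: [-0.0, -0.6, 0.7]
finger_gap: 0.0006
```

```bash
python3 - <<'E'
from h import *
print(status.state()["position"],status.state()["tool_rot"])
a=vision.snapshot("scene");b=vision.snapshot("side")
c=cv2.imread("pics/scene0.png");d=cv2.imread("pics/side0.png")
S=lambda im,y,x:cv2.resize(im[y:y+75,x:x+100],(400,300),interpolation=3)
cv2.imwrite("pics/rel.png",np.vstack([np.hstack([S(c,190,300),S(a[:,:,::-1],190,300)]),np.hstack([S(d,155,195),S(b[:,:,::-1],155,195)])]))
for c,p in [("scene",(210.4,214)),("side",(315.2,272.8))]: print(at_z(c,p,.057))
for n,z in (("drink",0),("chuck",0),("tape",0),("reset_top",.057),("start_top",.057)):
  for cam in ("scene","side"):
    for r in models.landmark_of(cam,n)[:3]: print(n,cam,np.round(r["at"]),round(r["confidence"],2),at_z(cam,r["at"],z))
E
```

```text
[0.54087678 0.10468177 0.20508593] [-3.14078966  0.00750969 -2.96445682]
[ 0.60907338 -0.17617282  0.057     ]
[ 0.60071393 -0.18408696  0.057     ]
drink scene [231. 292.] 0.94 [ 0.73485875 -0.01943939  0.        ]
drink scene [344. 249.] 0.5 [4.83213561e-01 1.32167302e-01 1.11022302e-16]
drink side [355. 236.] 0.91 [ 0.74534391 -0.0118596   0.        ]
drink side [284. 260.] 0.65 [ 0.54818553 -0.0772822   0.        ]
chuck scene [259. 234.] 0.65 [ 5.55702169e-01 -7.15150135e-02 -1.11022302e-16]
chuck side [285. 259.] 0.73 [ 5.49883835e-01 -7.28799777e-02 -1.11022302e-16]
chuck side [357. 240.] 0.59 [ 0.74560171 -0.02988448  0.        ]
tape scene [198. 169.] 0.63 [ 0.43353544 -0.3828267   0.        ]
tape side [252. 368.] 0.67 [ 0.43480134 -0.37553819  0.        ]
reset_top scene [211. 213.] 0.43 [ 0.60383317 -0.17742144  0.057     ]
reset_top side [316. 274.] 0.64 [ 0.60266616 -0.18688756  0.057     ]
start_top scene [254. 155.] 0.44 [ 0.34844195 -0.23503907  0.057     ]
start_top scene [286. 188.] 0.42 [ 0.42180165 -0.07503191  0.057     ]
start_top side [207. 295.] 0.69 [ 0.35631897 -0.21739923  0.057     ]
start_top side [228. 247.] 0.67 [ 0.41347235 -0.07410563  0.057     ]
start_top side [270. 301.] 0.54 [ 0.48901339 -0.25446459  0.057     ]
```

View pics/rel.png

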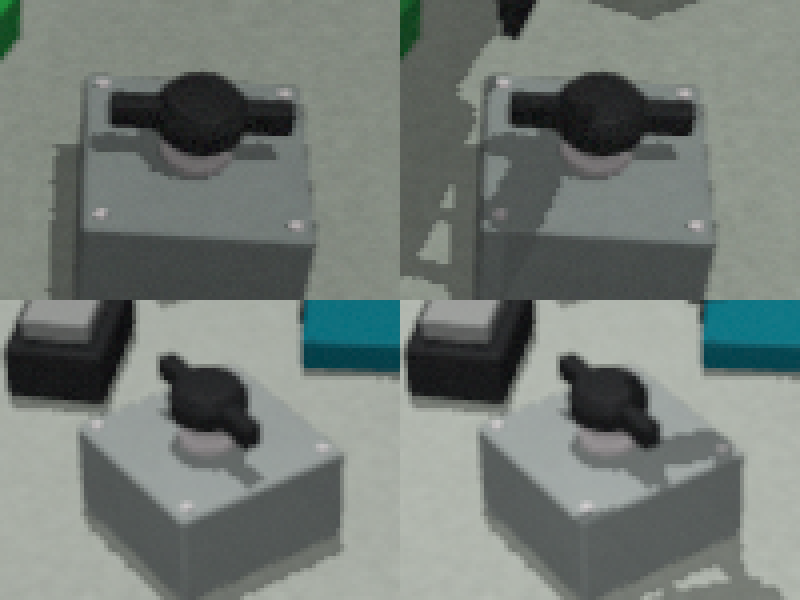

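After the twist the button is back at its original height and angle; the crops match the first ones. Next is the reset button, after a wrist view from over it.

move_arm:
  moves:
    - [0.3,-0.6,0.75,0,0]
    - [0.43,-0.9,0.75,0,0]
    - [0.43,-0.9,0,0,0]
    - [0.43,-0.9,0,0,0]
    - [0.43,-0.9,0,0,0]

```text
t: 8.22
position: [0.6008, -0.0225, 0.2449]
tool_rot: [-3.141, 0.001, -2.963]
wrist_force: [-0.1, 0.5, -0.5]
finger_gap: 0.0002
```

move_arm:
  moves:
    - [0.43,-0.9,0,0,0]
    - [0.43,-0.9,0,0,0]
    - [0.43,-0.9,0,0,0]
    - [0.43,-0.9,0,0,0]
    - [0.43,-0.9,0,0,0]

```text
t: 8.63
position: [0.6652, -0.1577, 0.2443]
tool_rot: [3.141, -0.0, -2.964]
wrist_force: [0.3, 0.9, -0.4]
finger_gap: 0.0005
```

move_arm:
  moves:
    - [0,0,0,0,0]
    - [0,0,0,0,0]

```text
t: 8.8
position: [0.6648, -0.1575, 0.2436]
tool_rot: [3.141, -0.001, -2.966]
wrist_force: [1.2, 0.3, -0.4]
finger_gap: 0.0002
```

```bash
python3 - <<'E'
from h import *
s=status.state();print(s["t"],s["position"],s["tool_rot"])
im=vision.snapshot("wrist");cv2.imwrite("pics/w3.png",im[:,:,::-1])
for n,z in [("reset_top",.057),("start_top",.057)]:
        for r in models.landmark_of("wrist",n)[:3]:
            print(n,np.round(r["at"],1),round(r["confidence"],2),np.round(at_z("wrist",r["at"],z),4))
E
```

```text
8.8 [ 0.66483651 -0.15748839  0.2436087 ] [ 3.14088525e+00 -9.37087887e-04 -2.96554004e+00]
reset_top [265.2 134.2] 0.65 [ 0.6121 -0.1793  0.057 ]
```

View pics/w3.png

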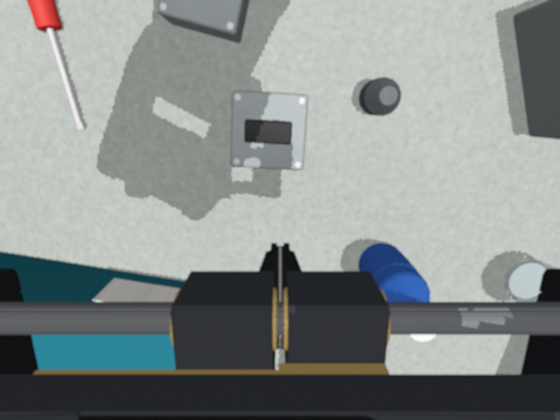

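Reset is at (268,132) and lines up with the pod's screws, about (0.610, -0.177). The start pod is at the top, around (205,10), clear of the press.

move_arm:
  moves:
    - [-0.6,-0.2,0,0,0]
    - [-0.6,-0.2,-0.8,0,0]
    - [-0.6,-0.25,-1,0,0]
    - [-0.03,0,-1,0,0]
    - [0,0,-1,0,0]

```text
t: 9.37
position: [0.609, -0.175, 0.1306]
tool_rot: [-3.141, 0.001, -2.963]
wrist_force: [1.3, -0.2, 0.9]
finger_gap: 0.0004
```

move_arm:
  moves:
    - [0,0,-1,0,0]
    - [0,0,-0.7,0,0]
    - [0,0,0,0,0]
    - [0,0,0,0,0]

```text
t: 9.7
position: [0.6097, -0.1748, 0.0796]
tool_rot: [3.141, -0.001, -2.963]
wrist_force: [0.5, 0.5, 0.9]
finger_gap: 0.0003
```

move_arm:
  moves:
    - [0,-0.06,-0.25,0,0]
    - [0,0,-0.25,0,0]
    - [0,0,-0.12,0,0]
    - [0,0,-0.05,0,0]
    - [0,0,0,0,0]

```text
t: 10.12
position: [0.6105, -0.1777, 0.06]
tool_rot: [-3.141, 0.001, -2.964]
wrist_force: [3.4, 0.3, 4.5]
finger_gap: 0.0006
```

move_arm:
  moves:
    - [0,0,-0.06,0,0]
    - [0,0,-0.05,0,0]
    - [0,0,0,0,0]

```text
t: 10.37
position: [0.6106, -0.1777, 0.0591]
tool_rot: [-3.14, 0.002, -2.963]
wrist_force: [-4.5, 3.2, 23.8]
finger_gap: 0.0003
```

The force jumped to 24 N at the expected depth, so reset is fully in. I'll lift off, straight up.

move_arm:
  moves:
    - [0,0,0.3,0,0]
    - [0,0,0.8,0,0]
    - [0,0,1,0,0]
    - [0,0,1,0,0]
    - [0,0,1,0,0]

```text
t: 10.78
position: [0.6093, -0.1774, 0.1804]
tool_rot: [3.141, -0.001, -2.964]
wrist_force: [0.6, 0.2, 0.0]
finger_gap: 0.0003
```

move_arm:
  moves:
    - [0.5,0.2,1,0,0]
    - [0.6,0.2,0.5,0,0]
    - [0.6,0.2,0,0,0]
    - [0,0,0,0,0]
    - [0,0,0,0,0]

```text
t: 11.2
position: [0.6607, -0.1591, 0.2237]
tool_rot: [3.141, -0.001, -2.963]
wrist_force: [0.1, -0.2, 0.2]
finger_gap: 0.0005
```

```bash
python3 - <<'E'
from h import *
s=status.state();print(s["t"],s["position"],s["wrist_force"])
b=vision.snapshot("side");d=cv2.imread("pics/side0.png")
S=lambda im:cv2.resize(im[140:350,170:400],(400,365),interpolation=3)
cv2.imwrite("pics/end.png",np.hstack([S(d),S(b[:,:,::-1])]))
E
```

```text
11.2 [ 0.66067992 -0.15910161  0.22365686] [ 0.09993724 -0.22336419  0.19336716]
```

View pics/end.png

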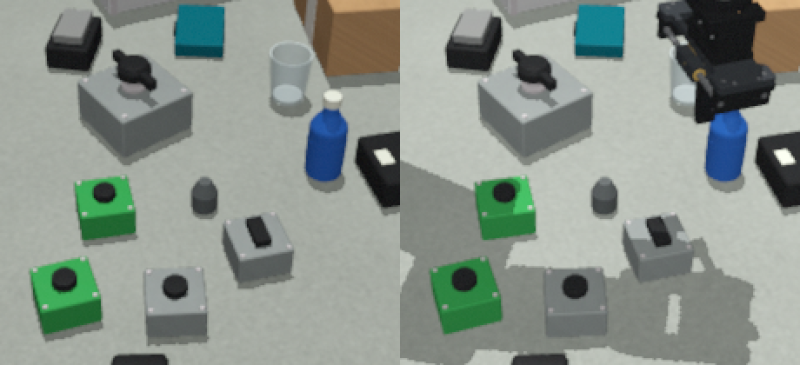

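The stop is out and untwisted, reset is out, and the loose things that show are where they were.

```bash
python3 -c "
from workcell import arm
print(arm.hand_in())"
```

```text
the job is handed in; nothing more can be done
None
```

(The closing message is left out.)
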